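Start a drying run on the moisture analyser

TASK

A brick sample is already lying in the moisture analyser on the lab bench: push the hood's front lip down until the hood is fully shut, then reach a fingertip into the round well in the front deck, gently press the sunken green start key all the way down, and let it come up again. Only push: pick nothing up, do not press the red stop key, and do not shift the sample dish, the specimen blocks, the jar or the stacked dishes.

Things in the scene. Friction and masses are not known exactly. Their poses are not given: they have to be found in the camera images.
- analyser: Moisture analyser fixed on the bench, light grey, 350 mm deep (x -190 to 160), 210 mm wide (y), dark hood on its rear part. Origin at bench level inside the footprint; x from front deck (facing the robot) to back, y to its left seen from the robot, z up. Flat front deck 78 mm above the bench, x -190 to -65. The shut hood covers x -65 to 125, top 133 mm high; hinge housing behind it 122 mm high.
- hood (a joint): Angle of the hood about its hinge at the back, rad: 0 fully shut, grows as the front swings up, at most 1.05. It begins standing open and stays at any angle by hinge friction; pushing the lip down takes about 2 to 8 N. There is no latch.
- hood_hinge (a point): Middle of the hood's hinge line, which runs along the analyser's y: 125 mm behind the analyser's origin, 80 mm above the bench.
- hood_lip (a point): Point on top of the light grey lip at the middle of the hood's front edge; swings with the hood. Shut, it is 202 mm in front of the hinge line and 20 mm above it (100 mm over the bench). The lip is 120 mm wide (y), 9 mm thick and stands 22 mm out from the hood's 50 mm high front wall; the point lies 10 mm from the lip's front edge.
- well_mouth (a point): Centre of the mouth of the round finger well, on the right of the front deck as seen from the robot (analyser x = -152, y = -60 mm), at the top of its dark bezel, 80 mm above the bench. The well is vertical, 44 mm in diameter, with straight walls and a flat floor 32 mm below the mouth.
- start_top (a point): Centre of the top of the green start key, 28 mm in diameter, at the centre of the well, 60 mm above the bench: 20 mm below the well's mouth when not pressed. It moves straight down and springs back.
- start_key (a joint): Travel of the green start key, m: 0 released, 0.005 fully down. It needs 1.5 N to begin moving and 4 N fully down.
- stop_top (a point): Centre of the top of the red stop key, 22 mm in diameter, standing 6 mm proud of the deck on the left (analyser x = -135, y = +82 mm).
- stop_key (a joint): Travel of the red stop key, m: 0 released, 0.004 fully down. To be left alone.
- dish: Loose aluminium sample dish, 92 mm across and 9 mm high, with four brick chips in it, on the pan support under the hood (25 mm behind the analyser's origin). Origin at the centre of its underside, 84 mm above the bench.
- red_block: Loose red-brown brick specimen block, a 60 mm cube, beside the analyser. Origin at the centre of its underside.
- white_block: Loose white ceramic specimen block, a 60 mm cube, beside the analyser. Origin at the centre of its underside.
- sample_jar: Loose sample jar with a white cap, 60 mm across, 75 mm high, beside the analyser. Origin at the centre of its underside.
- dish_stack: Loose stack of spare aluminium dishes, 92 mm across, 19 mm high, beside the analyser. Origin at the centre of its underside.
Mind the look-alikes: they are no part of the job. Leave any yellow look-alike of the sample_jar alone.

How it is judged:
On the way, in this order (a step that is already met when the one before it is completed fails the run):
1. the hood is pushed fully shut (within 0.03 rad) (value of joint hood below 0.03 rad), for 0.2 s.
2. with the hood shut, the start key is pressed down by the fingers (4 mm or more of its 5 mm) (value of joint start_key above 0.004 m and value of joint hood below 0.03 rad), for 0.1 s.
At the end, for the whole second after the job is handed in: the hood is fully shut (within 0.03 rad), the start key has been pressed 4 mm or more with the hood shut and has sprung back (under 1 mm), the stop key is up, the sample dish lies within 8 mm and the blocks, jar and stacked dishes within 15 mm of where they were, the jar upright (value of joint hood below 0.03 rad and value of joint each of start_key, stop_key below 0.001 m and distance of dish from where it was at the start of the episode below 0.008 m and distance of each of red_block, white_block, sample_jar, dish_stack from where it was at the start of the episode below 0.015 m and angle between sample_jar's own z axis and vertical below 0.2 rad); the robot touches nothing.
It fails at once if the start key is pressed while the hood is still open (value of joint start_key above 0.003 m and value of joint hood above 0.06 rad).
It fails at once if the red stop key is pressed (value of joint stop_key above 0.002 m).
It fails at once if the sample dish is shifted or lifted (8 mm), or a block, the jar or the stacked dishes are pushed, lifted or carried (15 mm) (distance of dish from where it was at the start of the episode above 0.008 m or distance of any of red_block, white_block, sample_jar, dish_stack from where it was at the start of the episode above 0.015 m).
It fails at once if the start key is not pressed gently (over 40 N) (contact force between anything else and start_key above 40 N).
It fails at once if the hood is lifted to its open stop instead of being shut (value of joint hood above 1.035 rad).
It also fails if it takes over 40 s, if anything falls off the work surface, if the arm or the gripper's body presses on something with over 40 N, if the wrist force passes 120 N, or if a joint passes its speed limit or range.

ROBOT

A 7-joint arm with a two-finger parallel gripper is mounted at the origin on the work surface. World frame = base frame: x ahead of the robot, y to its left, z up, the work surface at z = 0. Lengths are in m, angles in rad, forces in N, time in s.
With the tool pointing down it reaches from about 0.35 to 0.9 m from the base axis. Payload 8.1 kg.
Tool frame: the origin (TCP) lies where the fingers leave the gripper's body, on its centre line; the fingertips stand 66 mm ahead of it and the grasp point (between the pads) lies 47 mm ahead of it (arm.tip_reach is the distance from the TCP to the fingertips, in m); z points along the fingers, y is the direction in which the jaws open and shut (so a half turn about z gives the same grasp; the last joint's range is limited). The gripper opens to 92 mm and grips with 3 to 60 N. Pads are 19 mm wide; open, the fingers measure 130 mm over their backs; the gripper's body (75 mm by 190 mm) begins 47 mm behind the grasp point.
Start: joints at [1.119, 0.434, 0.025, 1.573, -0.012, 1.134, -0.075], TCP at [0.214, -0.587, 0.292] pointing down, gripper open.
Joint ranges: [-2.62, 2.62], [-0.44, 2.09], [-1.27, 1.32], [0.08, 2.57], [-1.32, 4.46], [0.12, 2], [-2.74, 2.74]. Speed limits (rad/s): [2.22, 2.22, 3.01, 3.01, 3.14, 3.14, 3.14].

INTERFACE

Orientations are given as a rotation vector (axis times angle).
In Python, from cell import arm gives the robot as it stands.
- The arm moves only by the tool carry_out, never from a script. Its argument "plan" is a list of rows, each a list of 5 numbers: the shift along the world's x, y, z in cm, then the turn about the world's z in rad, then the finger opening in cm, from 0 to 9.18. In form: [[tx, ty, tz, spin, fingers], ...]. A call has 1 to 20 rows; each row is the pose to reach, as a shift and turn from the pose measured when the call began; what a row does not reach only later rows make up. A row lasts 1/10 s, in which the tool goes at most 50 mm and 8.59 degrees, less where a joint would pass 70% of its speed; a pose out of reach is approached as far as the arm can. A call with a gripper value outside its range is refused whole. The fingers move at their own pace and stop on an object; "squeeze" is the grip in N (left out, the last holds). Time passes only in rows, so rows that repeat a pose let the fingers close. It gives the time, the measured TCP pose, the force and the opening at its end, in the units of the state.
- arm.observe(): the state, without advancing time (a new reading comes with each control period).
- arm.get_image(name): name is "scene" or "top"; returns (picture, depth): 400x640x3 uint8, red, green, blue; 400x640 float32, m along the optical axis (not along the pixel's ray), 0 where there is no reading.
- arm.get_calibration(name): a dict with "intrinsics" (3x3 intrinsics, pixels), "D" ([k1, k2, p1, p2, k3] as OpenCV has them; the pictures are not rectified), "rvec" (rotation vector, rad) and "tvec" (3), from world to camera coordinates, as OpenCV has them. Camera axes: x right, y down, z forward; pixel columns grow to the right and rows downward; lengths in m; the calibration is good to about 2 mm. A picture is of the moment at which its call begins. get_calibration takes no time and is no camera call.
- arm.sign_off(): hands the job in, once; it reports no verdict.
The state is a dict: "clock": time; "joints": joint angles; "dq": joint speeds; "joint_efforts": joint torques, N m; "position": TCP position; "ee_rot": TCP orientation; "force": force on the tool from outside, world axes, zero at the start; "ft_torque": the same for the moment, N m; "width": opening from 0.0 (shut) to 1.0 (fully open).
Only numpy, scipy, OpenCV 4.12 (cv2) and the standard library are available. Lean on these libraries where they do the work, as an engineer would, in place of code of your own. Each camera call takes 0.05 s, during which the arm holds its last target. There are 200 camera calls.

## Working session

There is one attempt and no reset: what is moved stays moved. The work goes in short steps, Python scripts to look and compute and a tool call to move; the robot and the scene stay as the last step left them, time stands still between calls to the robot, and variables do not carry over. Pictures are saved under pics/ and viewed, about 8 in all and at most 12, crops included, and the job is handed in when it is done.

Besides the shell and the picture viewer there is one more tool, called after "Call:" by a JSON object that holds its "op" and its "data". carry_out: Moves the arm, as the interface text tells. Its arguments: {"type":"object","properties":{"plan":{"type":"array"},"squeeze":{"type":"number"}},"required":["plan"]}

```bash
mkdir -p pics
cat > h.py <<'E'
import numpy as np, cv2
from cell import arm
def grab(n):
    im,d=arm.get_image(n); c=arm.get_calibration(n)
    K=np.array(c["intrinsics"],float);D=np.array(c["D"],float);R=cv2.Rodrigues(np.array(c["rvec"],float))[0];t=np.array(c["tvec"],float).ravel()
    v,u=np.mgrid[:400,:640]; p=cv2.undistortPoints(np.stack([u,v],-1).reshape(-1,1,2).astype(float),K,D).reshape(400,640,2)
    P=(np.dstack([p,np.ones((400,640))])*d[...,None]-t)@R
    P[d<=0]=np.nan
    return im,P
E
python3 - <<'E'
from h import *
for n in("scene","top"):
    im,P=grab(n); cv2.imwrite(f"pics/{n}0.png",im[...,::-1]); np.savez(f"{n}0.npz",im=im,P=P)
o=arm.observe();print(o["position"],o["ee_rot"],o["width"],o["force"],o["clock"])
E
```

```text
[ 0.21344676 -0.58703261  0.29154226] [-3.09262768e+00 -5.44778343e-01  5.94479387e-04] 0.9981217471222296 [-0.44060557 -0.42859231  0.10609024] 0.1
```

View pics/scene0.png

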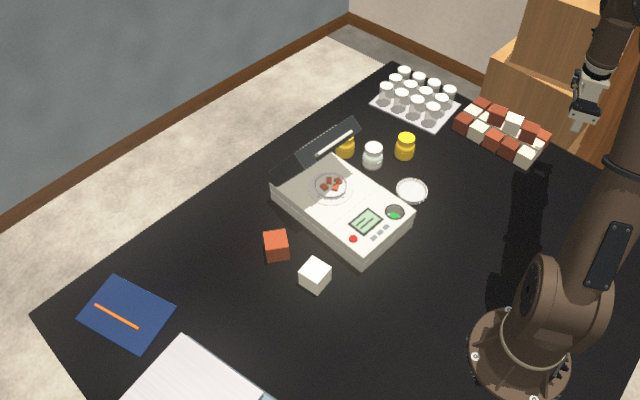

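View pics/top0.png

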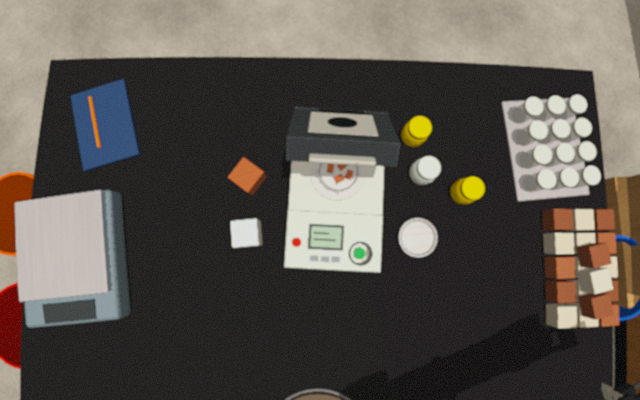

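The analyser is at the centre of the top view. The green key is at about (359,253), the red key at (296,242), the light lip at about (342,159), and the hood is open. Next I compute positions and yaw.

```bash
python3 - <<'E'
from h import *
d=np.load("top0.npz");im=d["im"].astype(int);P=d["P"]
r,g,b=im[...,0],im[...,1],im[...,2]
v,u=np.mgrid[:400,:640]
box=(u>280)&(u<390)&(v>225)&(v<275)
for nm,m in(("green",box&(g>r+50)&(g>b+30)&(u>345)),("red",box&(r>g+80)&(u<305))):
    print(nm,m.sum(),u[m].mean(),v[m].mean(),np.nanmedian(P[m],0),np.nanmean(P[m],0))
# deck plane pixels -> rectangle
m=(u>275)&(u<395)&(v>190)&(v<285)&(abs(P[...,2]-.079)<.008)
q=P[m][:,:2];print("deck",m.sum(),np.median(P[m][:,2]),cv2.minAreaRect(q.astype(np.float32)))
for vv in range(150,200,2): print(vv,P[vv,342].round(3),im[vv,342],P[vv,320].round(3))
dk=np.load("scene0.npz");im=dk["im"].astype(int);P=dk["P"]
r,g,b=im[...,0],im[...,1],im[...,2]
for nm,m in(("green",(g>r+50)&(g>b+30)&(u>380)&(u<410)&(v>200)&(v<225)),("red",(r>g+80)&(u>345)&(u<360)&(v>230)&(v<245))):
    print("s",nm,m.sum(),u[m].mean(),v[m].mean(),np.nanmedian(P[m],0))
E
python3 -c "
import cv2,numpy as np
a=cv2.imread('pics/scene0.png')[110:280,250:450];b=cv2.imread('pics/top0.png')[95:285,270:450]
a=cv2.resize(a,(400*1,340));b=cv2.resize(b,(360,380))
a=cv2.copyMakeBorder(a,0,40,0,0,0);cv2.imwrite('pics/crop.png',np.hstack([a,b]))"
```

```text
green 98 359.0204081632653 252.8673469387755 [ 0.44756269 -0.0866718   0.06011065] [ 0.44781382 -0.08671854  0.06018841]
red 49 296.0816326530612 241.75510204081633 [0.46993136 0.05409221 0.0836996 ] [0.47039341 0.05389312 0.08405926]
deck 7078 0.07833956641525293 ((0.5015883445739746, -0.02870381623506546), (0.21070866286754608, 0.17824207246303558), 87.79068756103516)
150 [ 0.636 -0.034  0.25 ] [61 66 64] [0.636 0.006 0.248]
152 [ 0.632 -0.034  0.249] [57 63 63] [0.633 0.006 0.245]
154 [ 0.63  -0.034  0.245] [90 90 84] [0.629 0.006 0.244]
156 [ 0.625 -0.034  0.248] [165 160 147] [0.624 0.005 0.251]
158 [ 0.62  -0.034  0.255] [179 175 159] [0.619 0.005 0.258]
160 [ 0.615 -0.034  0.262] [202 197 181] [0.615 0.005 0.259]
162 [ 0.612 -0.034  0.258] [197 192 177] [0.611 0.005 0.26 ]
164 [ 0.609 -0.034  0.257] [149 122 101] [0.644 0.005 0.087]
166 [ 0.639 -0.044  0.094] [137  68  28] [0.639 0.004 0.09 ]
168 [ 0.634 -0.044  0.093] [135  83  61] [0.635 0.004 0.084]
170 [ 0.631 -0.045  0.086] [147 135 124] [0.631 0.004 0.085]
172 [ 0.626 -0.045  0.088] [158 154 146] [0.626 0.004 0.085]
174 
[... 254 characters left out ...]
.045  0.085] [219 216 207] [0.605 0.004 0.078]
184 [ 0.6   -0.045  0.086] [220 217 208] [0.6   0.004 0.08 ]
186 [ 0.595 -0.045  0.085] [221 219 211] [0.595 0.004 0.081]
188 [ 0.59  -0.045  0.088] [207 205 195] [0.591 0.004 0.078]
190 [ 0.585 -0.045  0.093] [181 177 169] [0.587 0.003 0.077]
192 [ 0.583 -0.046  0.079] [219 214 206] [0.582 0.003 0.078]
194 [ 0.578 -0.046  0.077] [221 216 208] [0.578 0.003 0.077]
196 [ 0.573 -0.046  0.081] [221 216 207] [0.573 0.003 0.079]
198 [ 0.569 -0.046  0.081] [218 214 205] [0.568 0.003 0.078]
s green 47 393.6808510638298 215.3404255319149 [ 0.4535033  -0.09016678  0.06026454]
s red 45 352.7111111111111 238.13333333333333 [0.47366053 0.05544025 0.08460838]
```

View pics/crop.png

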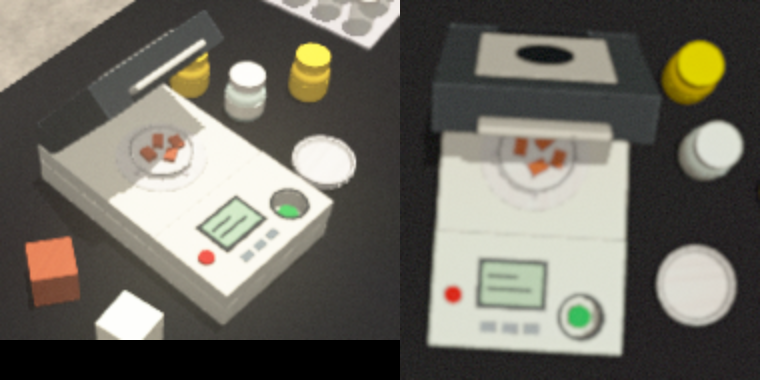

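The crop shows the lip centred near y=-0.034. The analyser's yaw is about -2.2°, its origin is about (0.602,-0.033), and the hood is open at about 0.9 rad. I raise the arm and move above the lip with the fingers shut.

Call:
{"op": "carry_out", "data": {"plan": [[0,0,11,0,0],[0,0,11,0,0],[0,0,11,0,0],[40.2,55.3,11,-0.39,0],[40.2,55.3,11,-0.39,0],[40.2,55.3,11,-0.39,0],[40.2,55.3,11,-0.39,0],[40.2,55.3,11,-0.39,0],[40.2,55.3,11,-0.39,0],[40.2,55.3,11,-0.39,0],[40.2,55.3,11,-0.39,0],[40.2,55.3,11,-0.39,0],[40.2,55.3,11,-0.39,0],[40.2,55.3,11,-0.39,0],[40.2,55.3,11,-0.39,0],[40.2,55.3,11,-0.39,0],[40.2,55.3,11,-0.39,0],[40.2,55.3,11,-0.39,0],[40.2,55.3,11,-0.39,0],[40.2,55.3,11,-0.39,0]]}}

```text
clock: 2.1
position: [0.615, -0.0354, 0.4012]
ee_rot: [-3.14, 0.067, 0.001]
force: [-0.8, -0.2, 0.3]
width: 0.005
```

Run:
```python
from h import *
o=arm.observe();print(o["position"],o["ee_rot"],o["joints"],o["force"])
im,P=grab("scene"); cv2.imwrite("pics/s1.png",cv2.resize(im[60:260,240:480,::-1],(720,600)))
H=np.array([.7267,-.0373,.08])
for a in np.linspace(.91,-.02,10):
    r,ph=np.hypot(.206,.02),np.arctan2(.02,.206)+a
    print(round(a,2),(H[0]-r*np.cos(ph)).round(4),(H[2]+r*np.sin(ph)+.066).round(4))
```

```text
[ 0.61495735 -0.03541728  0.40118342] [-3.14038047e+00  6.72183851e-02  1.39470112e-03] [ 0.13536096  0.37355355 -0.24090638  1.40484634  0.08828535  1.37462041
 -1.72042815] [-0.80690122 -0.22159903  0.27121206]
0.91 0.6161 0.3209
0.81 0.5986 0.3086
0.7 0.5825 0.2945
0.6 0.568 0.2788
0.5 0.5551 0.2617
0.39 0.5441 0.2434
0.29 0.535 0.2241
0.19 0.528 0.2039
0.08 0.5231 0.1831
-0.02 0.5203 0.1619
```

View pics/s1.png

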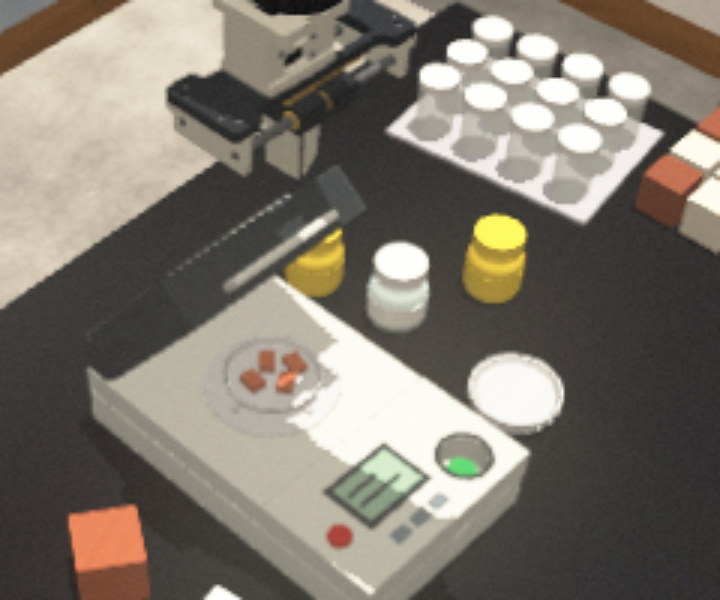

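The picture shows the closed fingers above and slightly behind the lip, clear of the hood. I descend onto the lip and follow its arc.

Call:
{"op": "carry_out", "data": {"plan": [[0,0,-4,0,0],[0,0,-7,0,0],[-0.2,0,-8,0,0],[-0.8,0,-8.8,0,0],[-1.6,0,-9.5,0,0],[-2.4,0,-10.2,0,0],[-3.2,0.1,-10.9,0,0],[-4.0,0.1,-11.7,0,0],[-4.7,0.2,-12.5,0,0]]}}

```text
clock: 3.05
position: [0.5664, -0.0353, 0.2776]
ee_rot: [3.14, -0.072, -0.001]
force: [-4.2, -1.4, 6.4]
width: 0.002
```

Run:
```python
from h import *
o=arm.observe();print(o["position"],o["force"])
im,P=grab("scene"); cv2.imwrite("pics/s2.png",cv2.resize(im[60:260,240:480,::-1],(720,600)))
```

```text
[ 0.56637956 -0.03534286  0.27760145] [-4.2075426  -1.4458824   6.43676983]
```

View pics/s2.png

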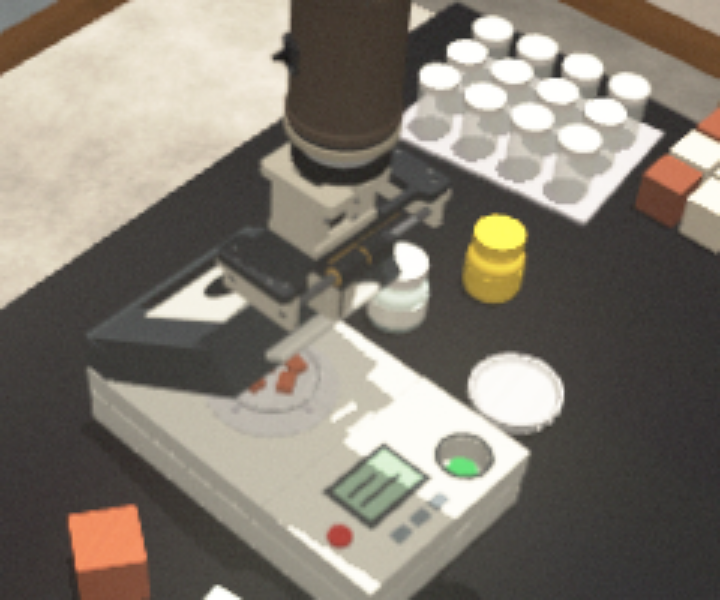

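The fingers sit on the lip and the hood is coming down; force is 6 N. I continue along the arc.

Call:
{"op": "carry_out", "data": {"plan": [[-0.7,0,-0.9,0,0],[-1.3,0,-1.8,0,0],[-1.9,0,-2.7,0,0],[-2.4,0.1,-3.7,0,0],[-2.9,0.1,-4.7,0,0],[-3.3,0.1,-5.7,0,0],[-3.7,0.2,-6.7,0,0],[-4.0,0.2,-7.7,0,0],[-4.3,0.2,-8.7,0,0],[-4.5,0.3,-9.7,0,0],[-4.6,0.3,-10.4,0,0],[-4.6,0.3,-10.7,0,0]]}}

```text
clock: 4.3
position: [0.5185, -0.0321, 0.168]
ee_rot: [3.14, -0.071, -0.007]
force: [-0.8, -0.4, 1.5]
width: 0.005
```

Call:
{"op": "carry_out", "data": {"plan": [[0.1,0,-0.2,0,0],[0.1,0,-0.4,0,0],[0.1,0,-0.5,0,0],[0.1,0,-0.5,0,0]]}}

```text
clock: 4.7
position: [0.5192, -0.0319, 0.1654]
ee_rot: [3.14, -0.071, -0.007]
force: [-12.5, 0.1, 32.0]
width: 0.006
```

Tip at 99 mm with 32 N, so the hood is on its stop. I back off forward and up, turn 90° and open the fingers. One finger will go in the well and the other will hang in front of the analyser.

Call:
{"op": "carry_out", "data": {"plan": [[-0.1,0,-0.2,0,0],[-0.4,0,0,0,0],[-1.0,0,1,0,0],[-2,0,5,0,0],[-6,-3,8,0.15,0],[-12.6,-5.3,9,1.57,9.18],[-12.6,-5.3,9,1.57,9.18],[-12.6,-5.3,9,1.57,9.18],[-12.6,-5.3,9,1.57,9.18],[-12.6,-5.3,9,1.57,9.18],[-12.6,-5.3,9,1.57,9.18],[-12.6,-5.3,9,1.57,9.18],[-12.6,-5.3,9,1.57,9.18],[-12.6,-5.3,9,1.57,9.18],[-12.6,-5.3,9,1.57,9.18],[-12.6,-5.3,9,1.57,9.18],[-12.6,-5.3,6,1.57,9.18],[-12.6,-5.3,4,1.57,9.18],[-12.6,-5.3,4,1.57,9.18]]}}

```text
clock: 6.6
position: [0.3916, -0.0848, 0.2038]
ee_rot: [2.274, 2.167, -0.007]
force: [-0.7, 0.2, -0.3]
width: 1.0
```

Run:
```python
from h import *
o=arm.observe();print(o["position"],o["ee_rot"],o["force"],o["joints"],o["clock"])
im,P=grab("scene"); a=cv2.resize(im[110:280,250:450,::-1],(400,340))
np.savez("s3.npz",im=im,P=P)
im,P=grab("top"); b=cv2.resize(im[95:295,270:450,::-1],(360,400));np.savez("t3.npz",im=im,P=P)
a=cv2.copyMakeBorder(a,0,60,0,0,0);cv2.imwrite('pics/s3.png',np.hstack([a,b]))
v,u=np.mgrid[:400,:640]
m=(u>285)&(u<390)&(v>190)&(v<235)
for vv in range(110,230,6): print(vv,P[vv,325].round(3),P[vv,342].round(3))
```

```text
[ 0.39162987 -0.08478182  0.20375326] [ 2.27385575  2.16686319 -0.0074289 ] [-0.74469376  0.24720849 -0.25212324] [ 0.47882336  0.2261684  -0.46349021  2.16753076  0.14851528  0.7795256
 -0.12892256] 6.6
110 [ 0.759 -0.004  0.119] [ 0.759 -0.042  0.12 ]
116 [ 0.745 -0.005  0.121] [ 0.745 -0.042  0.122]
122 [ 0.733 -0.005  0.115] [ 0.732 -0.042  0.12 ]
128 [ 0.715 -0.005  0.129] [ 0.715 -0.041  0.13 ]
134 [ 0.7   -0.005  0.132] [ 0.7   -0.041  0.134]
140 [ 0.687 -0.005  0.131] [ 0.688 -0.042  0.131]
146 [ 0.673 -0.005  0.134] [ 0.675 -0.042  0.132]
152 [ 0.661 -0.006  0.131] [ 0.661 -0.042  0.132]
158 [ 0.648 -0.006  0.131] [ 0.648 -0.042  0.133]
164 [ 0.634 -0.006  0.134] [ 0.635 -0.042  0.135]
170 [ 0.621 -0.006  0.134] [ 0.622 -0.042  0.134]
176 [ 0.609 -0.006  0.133] [ 0.609 -0.042  0.132]
182 [ 0.596 -0.006  0.131] [ 0.597 -0.042  0.13 ]
188 [ 0.583 -0.007  0.131] [ 0.584 -0.042  0.131]
194 [ 0.571 -0.007  0.132] [ 0.571 -0.042  0.132]
200 [ 0.558 -0.007  0.129] [ 0.559 -0.043  0.131]
206 [ 0.546 -0.007  0.13 ] [ 0.546 -0.043  0.13 ]
212 [ 0.535 -0.008  0.101] [ 0.536 -0.044  0.106]
218 [ 0.522 -0.008  0.099] [ 0.523 -0.045  0.101]
224 [ 0.511 -0.009  0.079] [ 0.511 -0.047  0.077]
```

View pics/s3.png

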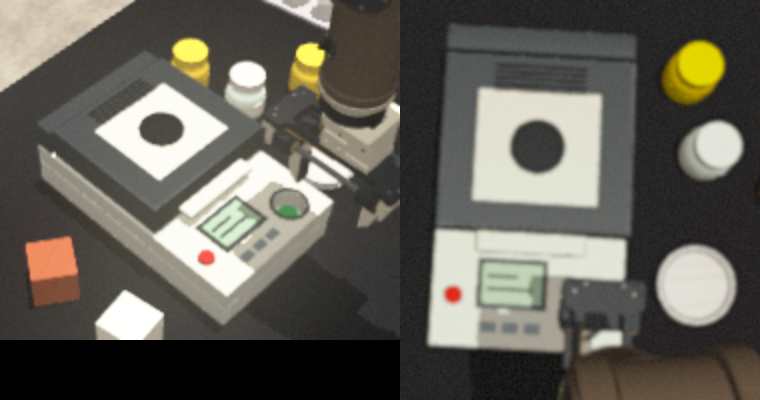

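The picture shows the hood shut, with its top flat at 0.131–0.133 m. One finger hovers over the well and the other is in front of the analyser. I check the hovering finger's measured position against the well.

Run:
```python
from h import *
from scipy.spatial.transform import Rotation as Ro
o=arm.observe();R=Ro.from_rotvec(o["ee_rot"]).as_matrix();p=o["position"]
for s in(1,-1): print("tip",p+R@[0,s*.0555,.066])
P=np.load("s3.npz")["P"];im=np.load("s3.npz")["im"].astype(int)
m=(P[...,2]>.125)&(P[...,2]<.20)&(P[...,0]<.49)&(P[...,0]>.30)&(abs(P[...,1]+.09)<.05)
q=P[m]; 
for lo,hi in((.40,.49),(.30,.40)):
    s=q[(q[:,0]>lo)&(q[:,0]<hi)]; print(len(s),s.min(0) if len(s) else'',s.max(0) if len(s) else '',np.median(s,0) if len(s) else '')
# well mouth ring: dark bezel / below-deck pixels in first pictures
v,u=np.mgrid[:400,:640]
for n,b in(("top0",(345,375,238,268)),("scene0",(375,415,195,228))):
    P=np.load(n+".npz")["P"];k=(u>b[0])&(u<b[1])&(v>b[2])&(v<b[3])&(P[...,2]<.072)&(P[...,2]>.04)
    im=np.load(n+".npz")["im"].astype(int).sum(2);k2=(u>b[0])&(u<b[1])&(v>b[2])&(v<b[3])&(im<420)&(P[...,2]>.04)
    for kk in(k,k2): print(n,kk.sum(),[np.percentile(P[kk][:,i],[2,50,98]).round(4) for i in(0,1,2)])
```

```text
tip [ 0.44858263 -0.08769368  0.13979409]
tip [ 0.33770659 -0.08244962  0.1397248 ]
132 [ 0.43779005 -0.09740678  0.13989714] [ 0.45772709 -0.07173796  0.19714133] [ 0.44235558 -0.07643794  0.16653624]
65 [ 0.33023825 -0.08391088  0.13884645] [ 0.34837693 -0.06846667  0.17950966] [ 0.33892614 -0.07208598  0.16160849]
top0 301 [array([0.4275, 0.4475, 0.4676]), array([-0.1086, -0.0889, -0.0696]), array([0.0455, 0.0502, 0.0663])]
top0 174 [array([0.4242, 0.4468, 0.469 ]), array([-0.1108, -0.0932, -0.0753]), array([0.0485, 0.0618, 0.0825])]
scene0 203 [array([0.411 , 0.449 , 0.4719]), array([-0.1245, -0.0996, -0.073 ]), array([0.0445, 0.06  , 0.0715])]
scene0 203 [array([0.411 , 0.4455, 0.4755]), array([-0.1234, -0.0949, -0.0286]), array([0.0465, 0.0698, 0.0833])]
```

The finger is centred at (0.4486,-0.0877) and the well at about (0.4475,-0.088), so I descend to just above the key.

Call:
{"op": "carry_out", "data": {"plan": [[0,0,-2.5,0,9.18],[0,0,-5,0,9.18],[0,0,-6.5,0,9.18],[0,0,-7.5,0,9.18],[0,0,-7.5,0,9.18]]}}

```text
clock: 7.2
position: [0.3932, -0.0848, 0.1307]
ee_rot: [2.272, 2.166, -0.005]
force: [0.2, 0.5, -0.3]
width: 1.0
```

Call:
{"op": "carry_out", "data": {"plan": [[0,0,-0.2,0,9.18],[0,0,-0.4,0,9.18],[0,0,-0.5,0,9.18],[0,0,-0.6,0,9.18],[0,0,-0.6,0,9.18]]}}

```text
clock: 7.7
position: [0.3936, -0.0849, 0.1249]
ee_rot: [2.271, 2.165, -0.004]
force: [0.4, -1.0, 0.8]
width: 0.998
```

Call:
{"op": "carry_out", "data": {"plan": [[0,0,-0.1,0,9.18],[0,0,-0.2,0,9.18],[0,0,-0.3,0,9.18],[0,0,-0.3,0,9.18]]}}

```text
clock: 8.1
position: [0.3936, -0.0849, 0.1219]
ee_rot: [2.271, 2.165, -0.004]
force: [-0.5, -0.3, 3.5]
width: 1.003
```

Call:
{"op": "carry_out", "data": {"plan": [[0,0,-0.1,0,9.18],[0,0,-0.2,0,9.18],[0,0,-0.25,0,9.18],[0,0,-0.25,0,9.18]]}}

```text
clock: 8.5
position: [0.3937, -0.0849, 0.1202]
ee_rot: [2.27, 2.165, -0.004]
force: [-6.3, 0.6, 22.8]
width: 1.001
```

The key bottomed: 3.5 N on the spring, then a hard stop at tip z≈0.056. I lift straight out and move clear.

Call:
{"op": "carry_out", "data": {"plan": [[0,0,0.1,0,9.18],[0,0,0.5,0,9.18],[0,0,2,0,9.18],[0,0,5,0,9.18],[0,0,9,0,9.18],[0,0,14,0,9.18],[-2,-8,18,0,9.18],[-4,-16,20,0,9.18],[-4,-20,20,0,9.18],[-4,-24,20,0,9.18],[-4,-24,20,0,9.18],[-4,-24,20,0,9.18]]}}

```text
clock: 9.7
position: [0.3517, -0.3312, 0.3204]
ee_rot: [2.278, 2.154, -0.007]
force: [0.0, 0.7, -0.2]
width: 1.002
```

Run:
```python
from h import *
o=arm.observe();print(o["position"],o["force"],o["clock"])
im,P=grab("top");im=im.astype(int);P0=np.load("top0.npz")["P"]
r,g,b=im[...,0],im[...,1],im[...,2];v,u=np.mgrid[:400,:640]
k=(u>345)&(u<375)&(v>238)&(v<268)&(g>r+50)&(g>b+30);print("green",k.sum(),np.nanmedian(P[k],0))
k=(u<305)&(u>285)&(v>230)&(v<255)&(r>g+80);print("red",k.sum(),np.nanmedian(P[k],0))
print("hood top",[np.nanmedian(P[a:a+6,305:370,2]).round(4) for a in(130,165,198)],"lip",np.nanmedian(P[214:218,325:350,2]))
a=cv2.resize(im[95:295,200:470,::-1].astype(np.uint8),(540,400));cv2.imwrite("pics/end.png",a)
```

```text
[ 0.35174392 -0.33121651  0.32043208] [ 0.02251698  0.66529281 -0.24512727] 9.7
green 97 [ 0.44757893 -0.08667295  0.06018549]
red 50 [0.46995124 0.05406866 0.08367729]
hood top [np.float64(0.1304), np.float64(0.1322), np.float64(0.13)] lip 0.10001809853029948
```

View pics/end.png

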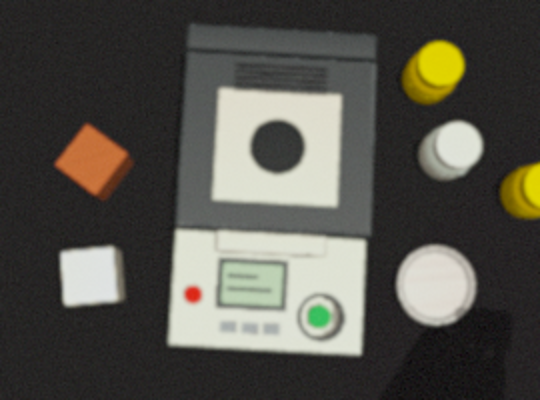

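The hood is shut, with its lip at 100.0 mm. The green key at (318,317) is back at 60.2 mm, the red key at (193,294) is unchanged, and the loose objects are where they were. I hand the job in.

```bash
python3 -c "
from cell import arm
print(arm.sign_off())"
```

```text
the job is handed in; nothing more can be done
None
```

I shut the hood, pressed the green start key and let it come back up, then moved the arm clear and handed the job in at about 9.8 s. No verdict was reported.

- **Hood:** I pushed the front lip down along its arc with closed fingertips, up to 32 N against the end stop. The last image put the lip at 100.0 mm and the hood top flat at 130–132 mm, so it is fully shut.
- **Start key:** I pressed it with one fingertip of the open gripper, the other finger hanging in front of the analyser. It gave 3.5 N on the spring, then reached its hard stop at 22.8 N with about 5 mm of travel. In the last image it is back at 60.2 mm, where it began.
- **Red stop key:** its measured position did not change.
- **Blocks, jar and stacked dishes:** in the last image they look unmoved, but I compared them only by eye.
- **Sample dish:** it is under the shut hood, so I could not see it at the end. Nothing came near it.

None of the checks failed. The scene and top cameras differed by 4–7 mm on the two keys. I relied mainly on the top camera because the well partly hides the green key from the scene camera.

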